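# Square up the slide tray, then unlatch and hold up the press arm

## Robot

A 7-joint arm with a two-finger parallel gripper is mounted at the origin on the work surface. World frame = base frame: x ahead of the robot, y to its left, z up, the work surface at z = 0. Lengths are in m, angles in rad, forces in N, time in s.
With the tool pointing down it reaches from about 0.425 to 0.925 m from the base axis. Payload 6.8 kg.
Tool frame: the origin (TCP) lies on the mounting face of the last link; the fingertips stand 173 mm ahead of it and the grasp point (between the pads) lies 155 mm ahead of it; z points along the fingers, y is the direction in which the jaws open and shut (so a half turn about z gives the same grasp; the last joint's range is limited). The gripper opens to 85 mm and grips with 20 to 120 N. Pads are 22 mm wide; open, the fingers measure 114 mm over their backs; the gripper's body (76 mm by 85 mm) begins 54 mm behind the grasp point. The pads swing forward as they close: fully open they stand 13 mm farther back than shut.
Start: joints at [1.056, 0.477, 0.022, 1.555, -0.011, 1.109, -0.083], TCP at [0.267, -0.62, 0.405] pointing down, gripper open.
Joint ranges: [-2.96, 2.96], [-0.34, 2.1], [-1.41, 1.46], [0.24, 2.44], [-1.37, 4.51], [0.17, 1.92], [-2.96, 2.96]. Speed limits (rad/s): [2.39, 2.39, 3.14, 3.14, 3.14, 3.14, 3.14].

## Interface

Orientations are given as a unit quaternion [w, x, y, z].
In Python, from station import sensors, read_camera, bot gives the robot as it stands. The module is installed in compiled form; this text tells all that it offers.
- The arm moves only by the tool play_rows, never from a script. Its argument "commands" is a list of rows, each a list of 4 numbers: the shift along the tool's x, y, z in m, then the turn about the tool's z in degrees. A call has 1 to 20 rows; each row shifts and turns the commanded pose from where the row before left it, along the tool's axes as they then stand; what a row does not reach is not made up. A row lasts 1/10 s, in which the tool goes at most 50 mm and 8.59 degrees, less where a joint would pass 70% of its speed; a pose out of reach is approached as far as the arm can. A call with a gripper value outside its range is refused whole. "claw" is the finger opening in m, from 0 to 0.0854, set as the call begins (left out, the last holds). The fingers move at their own pace and stop on an object; "force" is the grip in N (left out, the last holds). Time passes only in rows, so rows that do not move let the fingers close. It gives the time, the measured TCP pose, the force and the opening at its end, in the units of the state.
- sensors.get_obs(): the state, without advancing time (a new reading comes with each control period).
- read_camera(name): name is "scene" or "top" or "wrist"; returns a dict with "frame" (384x512x3 uint8, blue, green, red), "depth" (384x512 float32, m along the optical axis (not along the pixel's ray), 0 where there is no reading), "fx", "fy", "cx", "cy" (pixels), "rvec" (rotation vector, rad) and "tvec" (3), from world to camera coordinates, as OpenCV has them; the wrist camera has in their place "T_tool_cam" (4x4, takes a point from camera to tool coordinates, whose origin is the TCP and whose axes are the flange's). Camera axes: x right, y down, z forward; pixel columns grow to the right and rows downward; lengths in m; the calibration is good to about 2 mm. A picture is of the moment at which its call begins: read the wrist's pose just before it.
- bot.hand_in(): hands the job in, once; it reports no verdict.
The state is a dict: "t": time; "q": joint angles; "joint_vel": joint speeds; "joint_torque": joint torques, N m; "eef_pos": TCP position; "tool_rot": TCP orientation; "contact_force": force on the tool from outside, world axes, zero at the start; "torque": the same for the moment, N m; "gripper_width": opening from 0.0 (shut) to 1.0 (fully open).
Only numpy, scipy, OpenCV 4.12 (cv2) and the standard library are available. Lean on these libraries where they do the work, as an engineer would, in place of code of your own. Each camera call takes 0.05 s, during which the arm holds its last target.

## Task

First push the wooden slide tray square and flush into the fence corner under the press arm of the coverslip press, against both fences. Then pull the spring latch on the arm's coupler sideways, lift the arm's end off its ball, and hold it raised with the coupler about 10 cm above the ball, so that a colleague can lay a coverslip; the program finishes while the robot is still holding the arm up, with the tray still in its corner. Leave the jars, bottles, boxes and pen around it alone.

Things in the scene. Friction and masses are not known exactly. Their poses are not given: they have to be found in the camera images.
- station: Fixed coverslip press: grey base plate 10 mm thick, hinged press arm, ball stud, two low aluminium fences forming an inside corner. Origin: on the bench (z = 0) below that inner corner. x points roughly away from the robot, y roughly left; offsets in all these notes are in mm along these station axes. Plate: x -200 to 100, y -300 to 140, top at z = 10.
- fence_corner (a point): Inner corner of the fences, on top of the plate (station 0, 0, 10); axes as the station's. Far fence: inner face x = 0, y from -278 to 0. Left fence: inner face y = 0, x from -98 to 0. Both 12 mm thick, 18 mm high above the plate.
- tray: Loose wooden slide tray with three glass slides, 90 (its x) x 130 (its y) x 20 mm tall, rim 10 mm wide, about 0.25 kg, lying on the plate right of its place, askew up to 0.3 rad. Origin: centre of underside. Slides when pushed. Home: +x long side on the far fence, +y short side on the left fence, so its centre is at station (-45, -65, 10).
- tray_corner (a point): Far left lower corner of the tray (45, 65, 0 from its origin); it coincides with fence_corner when the tray is home. Axes as the tray's.
- press_arm: Hinged press arm, 0.4 kg: grey bar 22 wide, 14 high, level from its hinge towards the robot above the tray's place. Origin: on the hinge axis (parallel to station y) at station (70, -30, 60). Swings up only, 0 to 0.9 rad; falls back if let go. Its rubber foot, 44 across, hangs to z = 40, so the tray (top z = 30) passes below.
- coupler (a point): Middle of the dark steel coupler (36 x 34 mm, top at z = 80) at the arm's near end, 220 mm from the hinge axis along the arm; axes as the arm's. It sits over the ball while the arm is down.
- ball (a point): Centre of the fixed ball stud (22 mm across, flat shoulder beneath, on a thin upright post) under the coupler, at station (-150, -30, 60); axes as the station's. The coupler point coincides with it while the arm is down.
- latch (a joint): Coupler's spring latch, in m. 0: home, bolt under the ball's shoulder, arm locked down. Grows as it is pulled sideways along station +y (left, away from the coupler) to its stop at 0.014. Bolt clear of the ball from 0.006; pull at least 0.010. Spring back-pull 2.4 N at 0, 8 N at the stop. Carried by the arm: lifting the pulled latch lifts the arm.
- latch_grip (a point): Centre of the latch's black finger grip: upright disc 30 across, 12 thick, flat faces to +y and -y, on a neck (12 x 10) and a stem out of the coupler's left side (10 thick, top z = 55). Arm down, latch home: station (-150, 60, 90), disc top z = 105. Pinch its flat faces from above; the pinch can pivot as it swings with the arm (220 along, 30 above the bar's midline).
- jar_a: Bystander to leave alone: glass staining jar with lid, 62 x 74 x 93 tall, behind the far fence (mm). Origin: centre of its underside.
- jar_b: Bystander to leave alone: glass staining jar with lid, 62 x 74 x 93 tall, on the bench to the right (mm). Origin: centre of its underside.
- mailer: Bystander to leave alone: white plastic slide mailer, 98 x 32 x 22 tall, lying on the base plate left of the left fence (mm). Origin: centre of its underside.
- marker: Bystander to leave alone: black marker pen, 127 long, 15 thick, lying behind the far fence (mm). Origin: centre of its underside.
- amber: Bystander to leave alone: amber bottle, 60 across, 120 tall, on the bench to the right (mm). Origin: centre of its underside.
- reagent: Bystander to leave alone: white jar with screw lid, 68 across, 130 tall, on the bench to the left (mm). Origin: centre of its underside.
- slidebox: Bystander to leave alone: grey slide box, 112 x 85 x 33 tall, on the bench to the left (mm). Origin: centre of its underside.
Things that resemble listed ones, but are neither listed nor needed, are in the scene too. Of the things that look like the tray, the smallest one is meant.

How it is judged:
On the way, in this order (a step that is already met when the one before it is completed fails the run):
1. the tray is square and flush in the fence corner, the arm still down (x of tray_corner in the frame of fence_corner between -0.004 and 0.004 m and y of tray_corner in the frame of fence_corner between -0.004 and 0.004 m and angle between the x axis of tray and the x axis of station, either way round below 0.035 rad and angle between tray's own z axis and vertical below 0.06 rad and z of tray_corner in the frame of fence_corner below 0.004 m and z of coupler in the frame of ball below 0.015 m), for 0.2 s.
2. the latch is pulled at least 8 mm sideways while the arm is still down on the ball, the tray home (x of tray_corner in the frame of fence_corner between -0.004 and 0.004 m and y of tray_corner in the frame of fence_corner between -0.004 and 0.004 m and angle between the x axis of tray and the x axis of station, either way round below 0.035 rad and angle between tray's own z axis and vertical below 0.06 rad and z of tray_corner in the frame of fence_corner below 0.004 m and value of joint latch above 0.008 m and z of coupler in the frame of ball below 0.01 m), for 0.05 s.
At the end, for the whole second after the job is handed in: Tray flat in the corner: its corner within 4 mm of the fence corner along both fences, turned under 0.035 rad. Coupler 75 to 140 mm above the ball, the arm at rest (under 0.1 rad/s), carried by the robot (over 0.5 N) and not by the tray (x of tray_corner in the frame of fence_corner between -0.004 and 0.004 m and y of tray_corner in the frame of fence_corner between -0.004 and 0.004 m and angle between the x axis of tray and the x axis of station, either way round below 0.035 rad and angle between tray's own z axis and vertical below 0.06 rad and z of tray_corner in the frame of fence_corner below 0.004 m and z of coupler in the frame of ball between 0.075 and 0.14 m and angular speed of press_arm below 0.1 rad/s and contact force between any of the fingers, the arm and press_arm above 0.5 N and contact force between tray and press_arm below 0.2 N); the arm keeps its last pose, push and grip.
It fails at once if one of the bystanders is pushed more than 30 mm from its place (distance of any of jar_a, jar_b, mailer, marker, amber, reagent, slidebox from where it was at the start of the episode above 0.03 m).
It also fails if it takes over 69 s, if anything falls off the work surface, if the arm or the gripper's body presses on something with over 40 N, if the wrist force passes 120 N, or if a joint passes its speed limit or range.

## Working session

There is one attempt and no reset: what is moved stays moved. The work goes in short steps, Python scripts to look and compute and a tool call to move; the robot and the scene stay as the last step left them, time stands still between calls to the robot, and variables do not carry over. Pictures are saved under pics/ and viewed, and the job is handed in when it is done.

Besides the shell and the picture viewer there is one more tool, called in YAML: its name, and indented under it one key for each argument. play_rows: Moves the arm, as the interface text tells. Its arguments: {"type":"object","properties":{"commands":{"type":"array"},"claw":{"type":"number"},"force":{"type":"number"}},"required":["commands"]}

```bash
mkdir -p pics
cat > h.py <<'E'
import numpy as np, cv2
from station import sensors, read_camera, bot
from scipy.spatial.transform import Rotation as R
def cam(name):
    o=sensors.get_obs(); c=read_camera(name)
    if name=='wrist':
        q=o['tool_rot']; T=np.eye(4); T[:3,:3]=R.from_quat([q[1],q[2],q[3],q[0]]).as_matrix(); T[:3,3]=o['eef_pos']
        W=T@np.array(c['T_tool_cam'])
    else:
        W=np.eye(4); r=cv2.Rodrigues(np.array(c['rvec'],float))[0]; W[:3,:3]=r.T; W[:3,3]=-r.T@np.array(c['tvec']).ravel()
    c['W']=W; return c
def save(c,n,crop=None,s=1):
    f=c['frame']
    if crop: f=f[crop[1]:crop[3],crop[0]:crop[2]]
    cv2.imwrite('pics/'+n,cv2.resize(f,None,fx=s,fy=s,interpolation=cv2.INTER_CUBIC))
def ray(c,u,v):
    d=c['W'][:3,:3]@np.array([(u-c['cx'])/c['fx'],(v-c['cy'])/c['fy'],1]); return c['W'][:3,3],d
def atz(c,u,v,z):
    o,d=ray(c,u,v); return o+d*(z-o[2])/d[2]
def atd(c,u,v):
    z=float(c['depth'][int(round(v)),int(round(u))]); o,d=ray(c,u,v); return o+d*z
def proj(c,p):
    p=c['W'][:3,:3].T@(np.array(p)-c['W'][:3,3]); return c['fx']*p[0]/p[2]+c['cx'],c['fy']*p[1]/p[2]+c['cy']
E
python3 - <<'E'
from h import *
import pickle
o=sensors.get_obs(); print(o)
for n in ['scene','top','wrist']:
    c=cam(n); save(c,n+'0.png',s=1.5); pickle.dump(c,open(n+'0.pkl','wb')); print(n,c['W'].round(3),c['fx'])
E
```

```text
{'t': 0.0, 'q': array([ 1.05590209,  0.47781992,  0.02232646,  1.55644426, -0.01152155,
        1.10929481, -0.08311252]), 'joint_vel': array([-1.62002994e-03, -1.45962910e-03,  2.78492150e-04, -2.61340006e-04,
        1.65301187e-05, -1.89178666e-04,  4.57097590e-04]), 'joint_torque': array([ 5.14277672e-04, -5.96448576e+01,  1.60779074e+00, -2.81194103e+01,
        1.23992699e-02,  9.48830915e-03,  7.23557918e-06]), 'eef_pos': array([ 0.26698583, -0.61965919,  0.4037149 ]), 'tool_rot': array([-8.87403087e-04,  9.79384462e-01,  2.02003047e-01, -2.40231026e-04]), 'contact_force': array([ 0.16985018,  0.64987854, -0.58988064]), 'torque': array([0.02510254, 0.00631205, 0.02603527]), 'gripper_width': 0.9984900188915418}
scene [[ 0.247  0.784 -0.569  1.153]
 [ 0.969 -0.203  0.141 -0.149]
 [-0.005 -0.586 -0.81   0.933]
 [ 0.     0.     0.     1.   ]] 371.96843519096217
top [[ 0.009 -0.995  0.098  0.402]
 [-1.    -0.008  0.005  0.005]
 [-0.004 -0.098 -0.995  1.437]
 [ 0.     0.     0.     1.   ]] 409.9258906972278
wrist [[ 0.395 -0.886 -0.242  0.327]
 [-0.919 -0.382 -0.103 -0.593]
 [-0.001  0.263 -0.965  0.373]
 [ 0.     0.     0.     1.   ]] 302.828549236697
```

View pics/scene0.png

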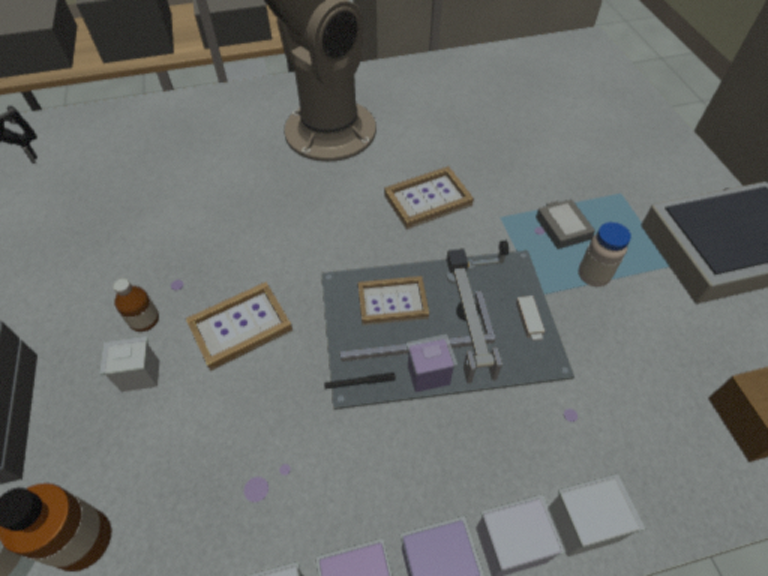

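View pics/top0.png

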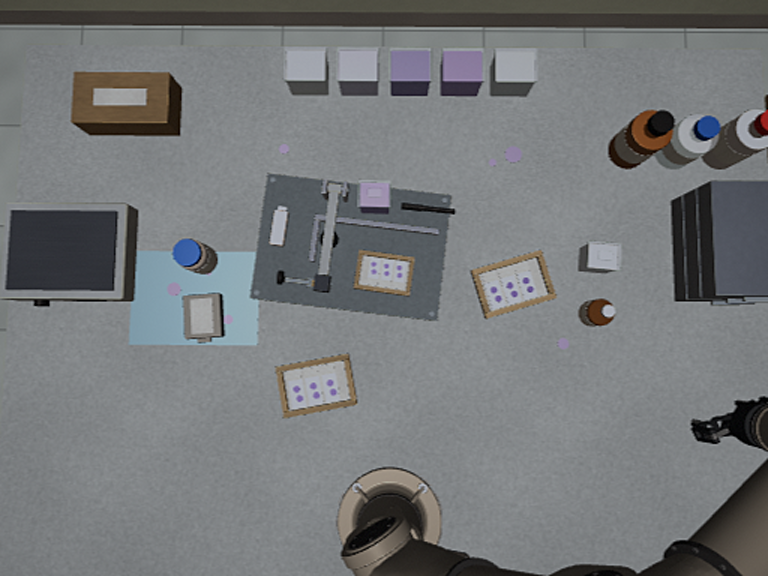

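View pics/wrist0.png

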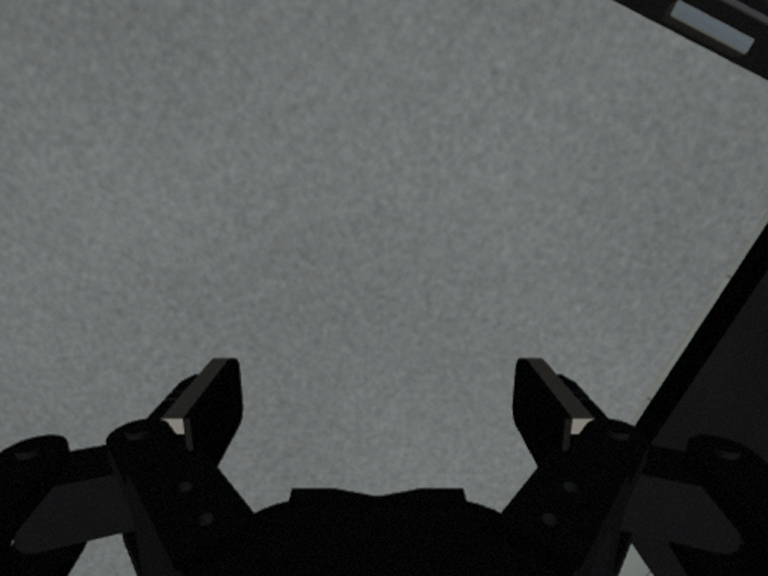

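Top view: the press is around (350,245), with the small tray on the plate at (384,272). Two larger look-alikes lie off the plate at (317,386) and (513,285). I'll enlarge both views to measure.

Run:
```python
from h import *
import pickle
c=pickle.load(open('top0.pkl','rb')); save(c,'topc.png',(160,110,310,220),5)
c=pickle.load(open('scene0.pkl','rb')); save(c,'scenec.png',(205,150,385,275),4.4)
```

```text
(no output)
```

View pics/topc.png

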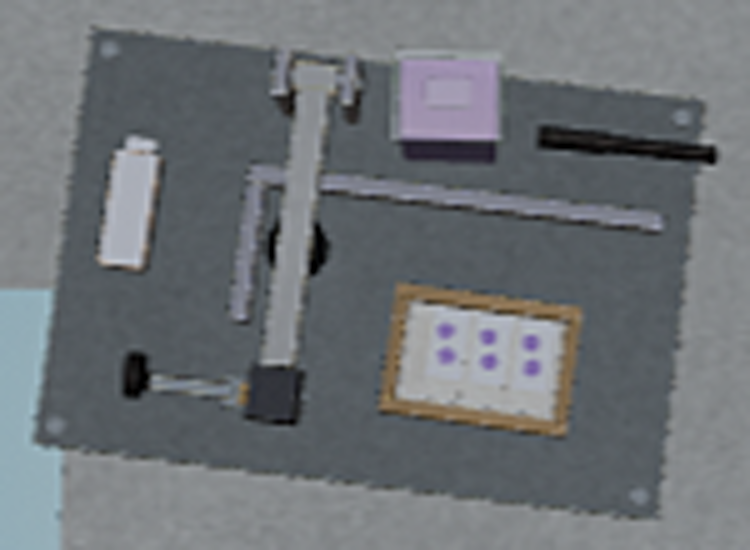

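View pics/scenec.png

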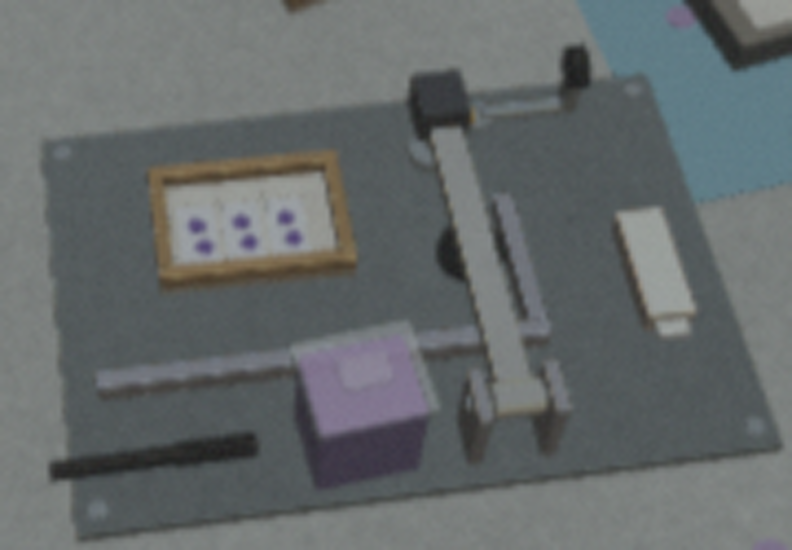

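```bash
cat >> h.py <<'E'
def fit2(M,P):
    M=np.array(M,float);P=np.array(P,float);mc,pc=M.mean(0),P.mean(0)
    H=(M-mc).T@(P-pc);a=np.arctan2(H[0,1]-H[1,0],H[0,0]+H[1,1])
    r=np.array([[np.cos(a),-np.sin(a)],[np.sin(a),np.cos(a)]]);t=pc-r@mc
    return a,t,((M@r.T+t)-P)
E
python3 - <<'E'
from h import *
import pickle
t=pickle.load(open('top0.pkl','rb')); s=pickle.load(open('scene0.pkl','rb'))
T=lambda u,v,z:atz(t,u/5+160-.4,v/5+110-.4,z)[:2]
S=lambda u,v,z:atz(s,u/4.4+205-.4,v/4.4+150-.4,z)[:2]
M=np.array([[100,140],[100,-300],[-200,-300],[-200,140]])/1000
P=[T(94,28,.01),T(706,101,.01),T(658,518,.01),T(35,440,.01)]
Q=[S(780,448,.01),S(78,540,.01),S(43,142,.01),S(643,75,.01)]
for X in(P,Q,np.vstack([P,Q])):
    a,o,r=fit2(np.vstack([M,M]) if len(X)==8 else M,X); print(a,o,(r*1000).round(1).tolist())
# tray top rim corners: FL, FR, NR, NL z=.03
MT=np.array([[45,65],[45,-65],[-45,-65],[-45,65]])/1000
PT=[T(400,284,.03),T(581,310,.03),T(566,437,.03),T(380,410,.03)]
QT=[S(355,262,.03),S(163,280,.03),S(150,170,.03),S(337,152,.03)]
for X in(PT,QT):
    a2,o2,r=fit2(MT,X); print('tray',a2,o2,(r*1000).round(1).tolist())
    c,s_=np.cos(a),np.sin(a); print('in station',np.array([[c,s_],[-s_,c]])@(o2-o),a2-a)
E
```

```text
-0.1143286551922927 [0.68214638 0.16598501] [[1.8, 0.4], [1.3, -1.0], [-1.2, -0.7], [-1.8, 1.4]]
-0.11424276194654963 [0.6839076  0.16892923] [[0.7, 2.7], [-0.5, -1.9], [-0.6, -2.7], [0.3, 1.9]]
-0.11428574165466725 [0.68302699 0.16745712] [[2.6, 1.8], [2.1, 0.5], [-0.3, 0.7], [-0.9, 2.9], [-0.1, 1.2], [-1.4, -3.4], [-1.5, -4.1], [-0.6, 0.5]]
tray -0.13348235719259685 [0.55770049 0.0148384 ] [[0.7, 1.3], [0.5, -2.0], [-0.5, 0.0], [-0.7, 0.6]]
in station [-0.10710473 -0.16591498] -0.019196615537929604
tray -0.14057559640605685 [0.56123693 0.01879878] [[0.6, 2.2], [0.3, -1.9], [-0.9, -0.7], [0.1, 0.5]]
in station [-0.10404299 -0.16157715] -0.026289854751389605
```

play_rows:
  commands:
    - [0.031, -0.0335, 0.003, 0]
    - [0.031, -0.0335, 0.003, 0]
    - [0.031, -0.0335, 0.003, 0]
    - [0.031, -0.0335, 0.003, 0]
    - [0.031, -0.0335, 0.003, 0]
    - [0.031, -0.0335, 0.003, 0]
    - [0.031, -0.0335, 0.003, 0]
    - [0.031, -0.0335, 0.003, 0]
    - [0.031, -0.0335, 0.003, 0]
    - [0.031, -0.0335, 0.003, 0]
    - [0.031, -0.0335, 0.003, 0]
    - [0.031, -0.0335, 0.003, 0]
    - [0.031, -0.0335, 0.003, 0]
    - [0.031, -0.0335, 0.003, 0]
    - [0.031, -0.0335, 0.003, 0]
    - [0, 0, 0, 7.5]
    - [0, 0, 0, 7.5]
    - [0, 0, 0, 7.5]
    - [0, 0, 0, 7.4]
    - [0, 0, 0, 0]
  claw: 0.05
  force: 40

```text
t: 2.15
eef_pos: [0.4952, 0.0256, 0.3595]
tool_rot: [0.0, 0.998, -0.058, -0.0]
contact_force: [-1.4, 0.6, -0.1]
gripper_width: 0.589
```

```bash
cat >> h.py <<'E'
SO=np.array([.683,.1675]); SA=-.1143
def s2w(x,y): c,s=np.cos(SA),np.sin(SA); return SO+np.array([c*x-s*y,s*x+c*y])
def w2s(p): c,s=np.cos(SA),np.sin(SA); d=np.array(p)[:2]-SO; return np.array([c*d[0]+s*d[1],-s*d[0]+c*d[1]])
def st():
    o=sensors.get_obs(); q=o['tool_rot']; r=R.from_quat([q[1],q[2],q[3],q[0]]).as_matrix(); p=np.array(o['eef_pos'])
    print('t %.2f'%o['t'],'tcp',p.round(4),'stn',w2s(p).round(4),'phi-SA deg',np.degrees(np.arctan2(r[1,0],r[0,0])-SA).round(2),'zax',r[:,2].round(4),'F',np.array(o['contact_force']).round(2),'g',round(o['gripper_width'],3)); return p,r
def to(p,r,x,y,z):
    w=np.array([*s2w(x,y),z]); print('tool shift',(r.T@(w-p)).round(4))
E
python3 - <<'E'
from h import *
import pickle
p,r=st(); c=cam('wrist'); save(c,'w1.png',s=1.5); pickle.dump(c,open('w1.pkl','wb'))
E
```

```text
t 2.15 tcp [0.4952 0.0256 0.3595] stn [-0.1704 -0.1624] phi-SA deg -0.1 zax [-4.e-04 -2.e-04 -1.e+00] F [-1.44  0.56 -0.09] g 0.589
```

View pics/w1.png

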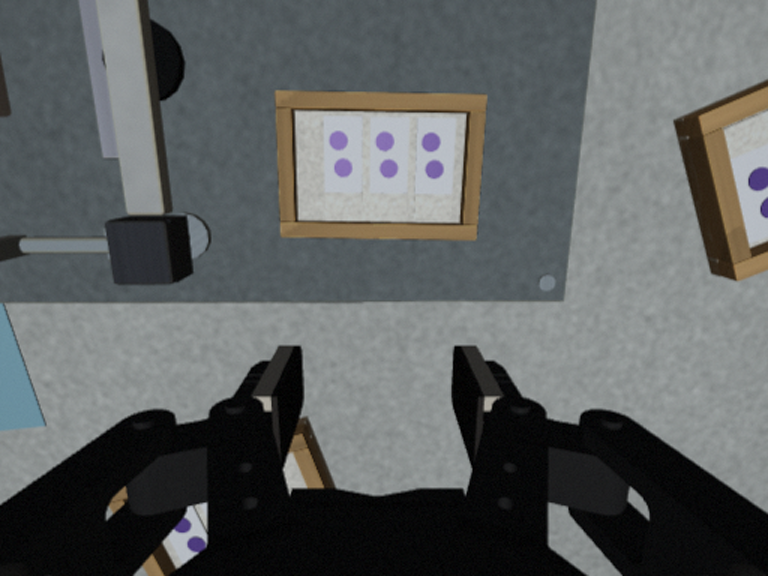

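Run:
```python
from h import *
import pickle
c=pickle.load(open('w1.pkl','rb'))
W=lambda u,v,z:atz(c,u/1.5-.17,v/1.5-.17,z)[:2]
MT=np.array([[45,65],[45,-65],[-45,-65],[-45,65]])/1000
a,o,r=fit2(MT,[W(276,92,.03),W(487,96,.03),W(477,240,.03),W(280,237,.03)])
print('tray',w2s(o),a-SA,(r*1000).round(1).tolist())
print('NR plate',w2s(W(565,300,.01)),'edge pts',w2s(W(300,301.5,.01)),w2s(W(582,135,.01)))
print('coupler near top corners',w2s(W(112,283,.0465)),)
for u,v in [(380,170),(550,200),(150,250),(290,165),(60,245),(140,100)]:
    q=atd(c,u/1.5,v/1.5); print(u,v,w2s(q),q[2])
Ti=np.linalg.inv(c['W'])
for u,v in [(289,350),(465,350),(295,380),(460,380),(478,362),(270,380)]:
    q=atd(c,u/1.5,v/1.5); p,rr=None,None
    print('tip',u,v,w2s(q),q[2])
```

```text
tray [-0.10653131 -0.16484799] -0.01970009300694779 [[0.8, 0.7], [0.6, -0.7], [-0.8, 0.1], [-0.6, -0.1]]
NR plate [-0.19948067 -0.30026238] edge pts [-0.20012585 -0.10638338] [-0.08497309 -0.29938142]
coupler near top corners [-0.17650023  0.00691889]
380 170 [-0.10731626 -0.16506844] 0.01710254814775236
550 200 [-0.12779073 -0.28315242] 0.0080862103305408
150 250 [-0.149452   -0.03685933] 0.07919197417351528
290 165 [-0.10401539 -0.1078011 ] 0.029215394191558164
60 245 [-0.15084411  0.0305114 ] 0.05359114966752215
140 100 [-0.07023741 -0.03575775] 0.06610431923486942
tip 289 350 [-0.15967314 -0.1353463 ] 0.19736202516867007
tip 465 350 [-0.16009983 -0.19010721] 0.19670900132182959
tip 295 380 [-0.16765715 -0.13758088] 0.20181803257719225
tip 460 380 [-0.16641594 -0.18743229] 0.20459492493092468
tip 478 362 [-0.15970136 -0.19200566] 0.2065811969592117
tip 270 380 [-0.15925985 -0.13427387] 0.21862991997151093
```

Tray is at station (-106.5,-165), yaw -0.02, and the plate fits to about 1 mm. I'll descend behind the near side and then push.

play_rows:
  commands:
    - [-0.008, 0.0025, 0.035, 0.1]
    - [0, 0, 0.04, 0]
    - [0, 0, 0.04, 0]
    - [0, 0, 0.035, 0]
    - [0, 0, 0.02, 0]
    - [0, 0, 0.0095, 0]
    - [0, 0, 0, 0]
    - [0, 0, 0, 0]

```text
t: 3.0
eef_pos: [0.4875, 0.0241, 0.1808]
tool_rot: [-0.0, 0.998, -0.057, 0.001]
contact_force: [-0.0, -0.0, -0.1]
gripper_width: 0.591
```

Run:
```python
from h import *
st(); c=cam('wrist'); save(c,'w2.png',s=1.5)
```

```text
t 3.00 tcp [0.4875 0.0241 0.1808] stn [-0.1779 -0.1648] phi-SA deg -0.0 zax [ 1.2e-03  2.0e-04 -1.0e+00] F [-0.03 -0.   -0.05] g 0.591
```

View pics/w2.png

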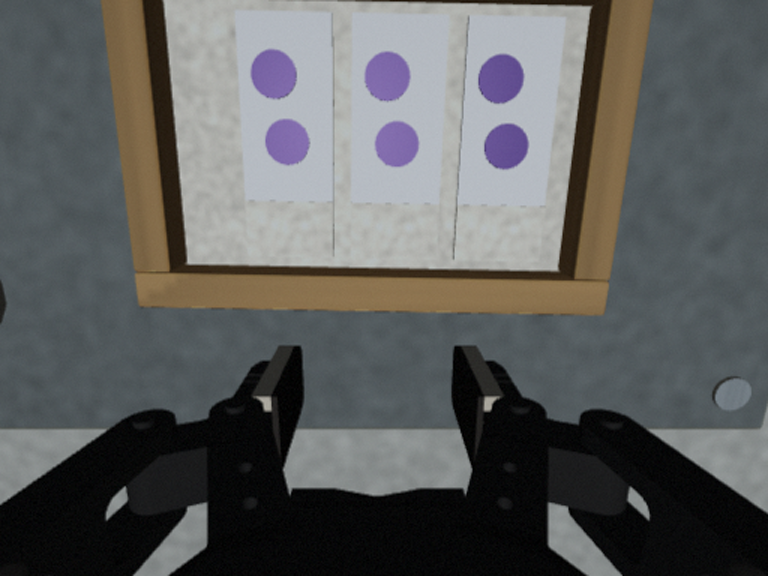

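Fingers sit behind the near rim (y≈310) with no contact yet. Pushing +x at 60 mm/s.

play_rows:
  commands:
    - [0.006, 0, 0, 0]
    - [0.006, 0, 0, 0]
    - [0.006, 0, 0, 0]
    - [0.006, 0, 0, 0]
    - [0.006, 0, 0, 0]
    - [0.006, 0, 0, 0]
    - [0.006, 0, 0, 0]
    - [0.006, 0, 0, 0]
    - [0.006, 0, 0, 0]
    - [0.006, 0, 0, 0]
    - [0.005, 0, 0, 0]
    - [0.003, 0, 0, 0]
    - [0.002, 0, 0, 0]
    - [0.001, 0, 0, 0]
    - [0, 0, 0, 0]

```text
t: 4.55
eef_pos: [0.5557, 0.0163, 0.1804]
tool_rot: [0.0, 0.998, -0.058, -0.003]
contact_force: [-11.7, 1.8, 16.5]
gripper_width: 0.585
```

Run:
```python
from h import *
st()
```

```text
t 4.55 tcp [0.5557 0.0163 0.1804] stn [-0.1092 -0.1648] phi-SA deg -0.08 zax [-6.6e-03 -6.0e-04 -1.0e+00] F [-11.67   1.84  16.5 ] g 0.585
```

Run:
```python
from h import *
c=cam('wrist'); save(c,'w3.png',s=1.5); d=cam('top'); save(d,'t3.png',(160,110,310,220),5)
d=cam('scene'); save(d,'s3.png',(205,130,385,255),4.4)
```

```text
(no output)
```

View pics/w3.png

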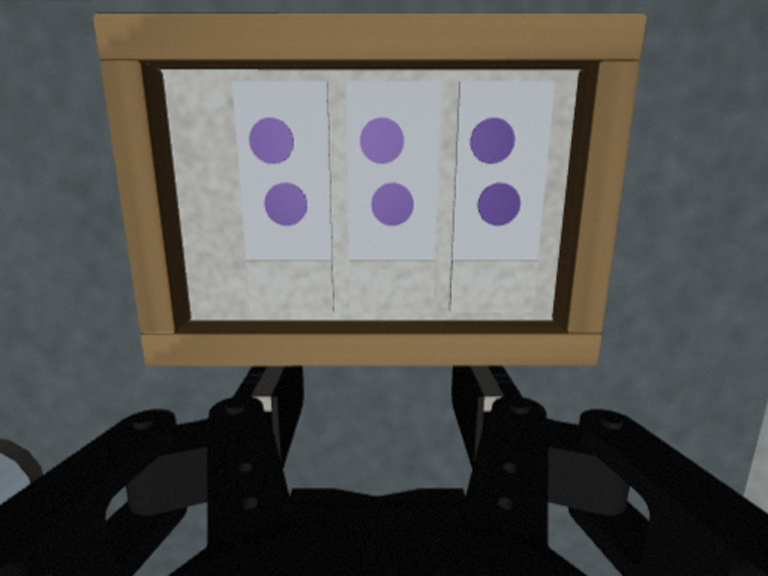

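View pics/s3.png

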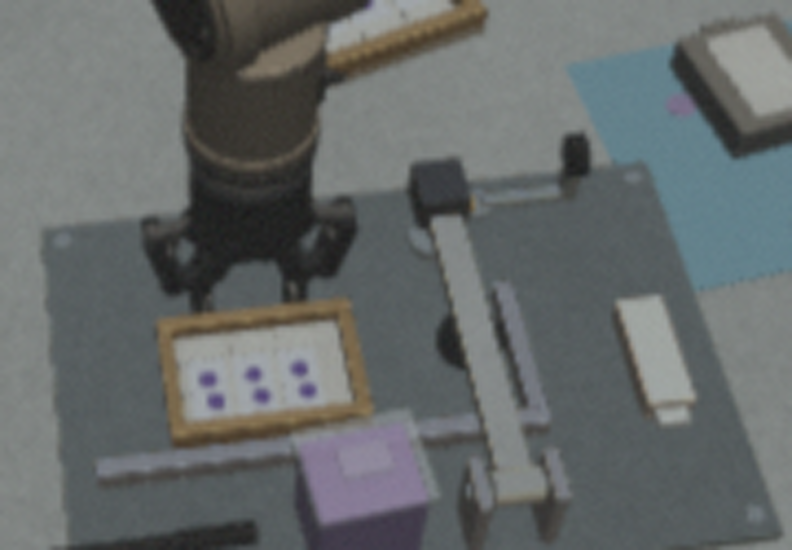

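Run:
```python
from h import *
st(); c=cam('wrist')
W=lambda u,v,z:atz(c,u/1.5-.17,v/1.5-.17,z)[:2]
MT=np.array([[45,65],[45,-65],[-45,-65],[-45,65]])/1000
P=[W(96,14,.03),W(646,14,.03),W(598,365,.03),W(144,366,.03)]
a,o,r=fit2(MT,P)
print('tray',w2s(o),a-SA,(r*1000).round(1).tolist())
for u,v in [(120,30),(620,30),(580,345),(165,345),(380,345),(380,35),(370,300),(370,90)]:
    q=atd(c,u/1.5,v/1.5); print(u,v,w2s(q),q[2])
for u,v in [(289,375),(465,375),(295,400),(460,400),(478,382),(270,382)]:
    q=atd(c,u/1.5,v/1.5); print('tip',u,v,w2s(q),q[2])
```

```text
t 4.70 tcp [0.5557 0.0162 0.1804] stn [-0.1092 -0.1648] phi-SA deg -0.08 zax [-6.4e-03 -6.0e-04 -1.0e+00] F [-11.65   1.1   15.07] g 0.588
tray [-0.05466774 -0.16374211] -0.002405430532892869 [[0.7, 1.1], [0.3, -1.0], [-0.7, -0.4], [-0.4, 0.2]]
120 30 [-0.01316463 -0.10450133] 0.028678673444482883
620 30 [-0.01359882 -0.22247411] 0.029860480933760952
580 345 [-0.09302459 -0.22229362] 0.030233806312335285
165 345 [-0.09290312 -0.105495  ] 0.029714323862034306
380 345 [-0.04356603 -0.16496571] 0.14892639477150732
380 35 [-0.01420488 -0.16607186] 0.028286562855735817
370 300 [-0.08288866 -0.16317799] 0.019580025139622564
370 90 [-0.02508575 -0.16351748] 0.019533095552449697
tip 289 375 [-0.10202948 -0.14001079] 0.030199526404158378
tip 465 375 [-0.10159024 -0.19015321] 0.03140450716505265
tip 295 400 [-0.11374185 -0.13999691] 0.023516388472221345
tip 460 400 [-0.1119667 -0.1900175] 0.026976444936955918
tip 478 382 [-0.09891911 -0.1916246 ] 0.0409047433396106
tip 270 382 [-0.09976895 -0.13667256] 0.03890680850677883
```

play_rows:
  commands:
    - [-0.001, 0, 0, 0]
    - [-0.002, 0, 0, 0]
    - [-0.002, 0, 0, 0]
    - [0, 0, 0, 0]
    - [0, 0, 0, 0]

```text
t: 5.25
eef_pos: [0.5533, 0.0163, 0.1805]
tool_rot: [-0.0, 0.998, -0.058, 0.001]
contact_force: [0.5, 0.6, 3.1]
gripper_width: 0.587
```

Run:
```python
from h import *
st()
```

```text
t 5.25 tcp [0.5533 0.0163 0.1805] stn [-0.1116 -0.165 ] phi-SA deg -0.15 zax [ 1.2e-03  1.0e-04 -1.0e+00] F [0.46 0.61 3.07] g 0.587
```

play_rows:
  commands:
    - [0, 0, -0.003, 0]
    - [0, 0, 0, 0]
    - [0, 0, 0, 0]

```text
t: 5.55
eef_pos: [0.5525, 0.0162, 0.1831]
tool_rot: [0.0, 0.998, -0.058, -0.0]
contact_force: [-0.6, -0.6, -0.8]
gripper_width: 0.586
```

Run:
```python
from h import *
st()
```

```text
t 5.55 tcp [0.5525 0.0162 0.1831] stn [-0.1124 -0.1652] phi-SA deg -0.15 zax [-5.e-04 -1.e-04 -1.e+00] F [-0.56 -0.61 -0.75] g 0.586
```

Fingertips were rubbing the plate, so I'll work 2 mm higher. Continuing the push to the fence.

play_rows:
  commands:
    - [0, 0, -0.002, 0]
    - [0.003, 0, 0, 0]
    - [0.003, 0, 0, 0]
    - [0.003, 0, 0, 0]
    - [0.002, 0, 0, 0]
    - [0.001, 0, 0, 0]
    - [0, 0, 0, 0]
    - [0, 0, 0, 0]

```text
t: 6.35
eef_pos: [0.5637, 0.015, 0.1848]
tool_rot: [0.0, 0.998, -0.058, -0.001]
contact_force: [-5.8, 0.8, 3.7]
gripper_width: 0.582
```

Run:
```python
from h import *
st()
```

```text
t 6.35 tcp [0.5637 0.015  0.1848] stn [-0.1012 -0.1651] phi-SA deg -0.12 zax [-2.8e-03 -3.0e-04 -1.0e+00] F [-5.75  0.78  3.68] g 0.582
```

play_rows:
  commands:
    - [0.001, 0, 0, 0]
    - [0.001, 0, 0, 0]
    - [0.001, 0, 0, 0]
    - [0, 0, 0, 0]

```text
t: 6.75
eef_pos: [0.5647, 0.015, 0.1844]
tool_rot: [0.001, 0.998, -0.058, -0.004]
contact_force: [-11.9, 1.1, 8.8]
gripper_width: 0.587
```

Run:
```python
from h import *
st()
```

```text
t 6.75 tcp [0.5647 0.015  0.1844] stn [-0.1002 -0.165 ] phi-SA deg -0.09 zax [-8.4e-03 -8.0e-04 -1.0e+00] F [-11.87   1.13   8.76] g 0.587
```

Run:
```python
from h import *
import pickle
t=pickle.load(open('top0.pkl','rb'))
print(sensors.get_obs()['q'].round(3))
for u,v in [(395,50),(502,55),(500,142),(394,136)]:
    print(w2s(atz(t,u/5+160-.4,v/5+110-.4,.10)))
for u,v,z in [(540,127,.018),(541,148,.018),(716,155,.018)]: print('pen',w2s(atz(t,u/5+160-.4,v/5+110-.4,z)))
```

```text
[ 0.031  0.608 -0.216  1.955  0.215  0.609 -2.013]
[ 0.08453624 -0.08447002]
[ 0.08982332 -0.15566748]
[ 0.03117226 -0.16152792]
[ 0.02663125 -0.09120804]
pen [ 0.06318269 -0.18620467]
pen [ 0.04833917 -0.1887075 ]
pen [ 0.05834622 -0.3114557 ]
```

play_rows:
  commands:
    - [-0.005, 0, 0, 0]
    - [-0.015, 0, -0.01, 0]
    - [0, 0, -0.04, 0]
    - [0, 0, -0.045, 0]
    - [0, 0, -0.045, 0]
    - [0.021, 0.0323, -0.01, 0]
    - [0.021, 0.0323, 0, 0]
    - [0.021, 0.0323, 0, 0]
    - [0, 0, 0, -8.2]
    - [0, 0, 0, -8.2]
    - [0, 0, 0, -8.2]
    - [0, 0, 0, -8.2]
    - [0, 0, 0, -8.2]
    - [0, 0, 0, -8.2]
    - [0, 0, 0, -8.2]
    - [0, 0, 0, -8.2]
    - [0, 0, 0, -8.2]
    - [0, 0, 0, -8.2]

```text
t: 8.55
eef_pos: [0.5995, -0.0871, 0.3354]
tool_rot: [0.001, 0.79, 0.613, 0.001]
contact_force: [0.3, -0.7, 0.3]
gripper_width: 0.586
```

play_rows:
  commands:
    - [0, 0, 0, -8.1]
    - [0, 0, 0, 0]
    - [0, 0, 0, 0]

```text
t: 8.85
eef_pos: [0.5992, -0.087, 0.3353]
tool_rot: [0.0, 0.748, 0.664, 0.0]
contact_force: [-1.0, -0.4, 0.1]
gripper_width: 0.587
```

Run:
```python
from h import *
p,r=st(); to(p,r,-.057,-.262,.1855); c=cam('wrist'); save(c,'w4.png',s=1.5); import pickle; pickle.dump(c,open('w4.pkl','wb')); print(sensors.get_obs()['q'].round(2))
```

```text
t 8.85 tcp [ 0.5992 -0.087   0.3353] stn [-0.0542 -0.2624] phi-SA deg 89.71 zax [ 9.e-04  2.e-04 -1.e+00] F [-0.96 -0.37  0.1 ] g 0.587
tool shift [ 0.0004 -0.0029  0.1498]
[ 0.47  0.5  -0.58  1.76  0.32  0.97 -0.35]
```

View pics/w4.png

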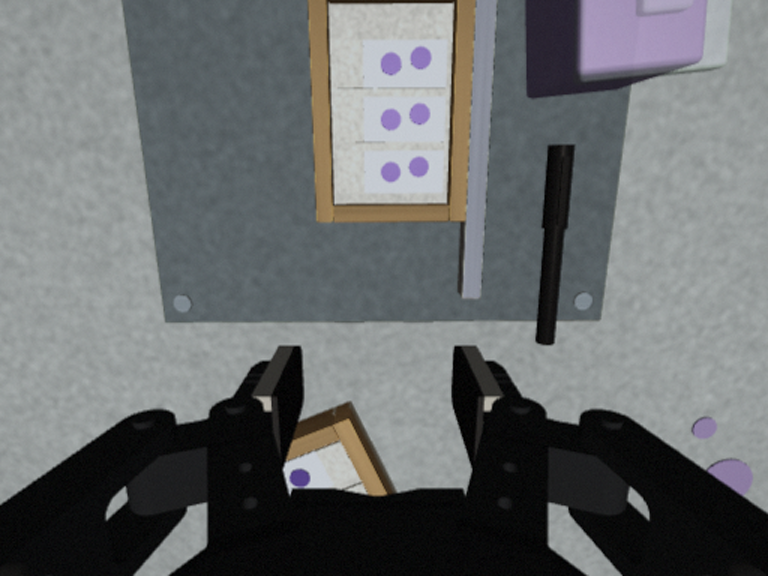

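The tray sits flush on the far fence (x≈470 px) and the descent spot is clear. Descending, then pushing left.

play_rows:
  commands:
    - [0, -0.003, 0.03, -0.3]
    - [0, 0, 0.04, 0]
    - [0, 0, 0.04, 0]
    - [0, 0, 0.025, 0]
    - [0, 0, 0.0145, 0]
    - [0, 0, 0, 0]
    - [0, 0, 0, 0]

```text
t: 9.6
eef_pos: [0.5966, -0.0862, 0.1867]
tool_rot: [0.001, 0.745, 0.667, 0.001]
contact_force: [0.5, -0.7, 0.4]
gripper_width: 0.582
```

Run:
```python
from h import *
p,r=st(); to(p,r,-.057,-.142,.1855)
```

```text
t 9.60 tcp [ 0.5966 -0.0862  0.1867] stn [-0.0569 -0.2619] phi-SA deg 90.22 zax [ 1.5e-03 -1.0e-04 -1.0e+00] F [ 0.47 -0.7   0.39] g 0.582
tool shift [0.1199 0.0003 0.0012]
```

play_rows:
  commands:
    - [0.007, 0, 0.001, 0]
    - [0.007, 0, 0, 0]
    - [0.007, 0, 0, 0]
    - [0.007, 0, 0, 0]
    - [0.007, 0, 0, 0]
    - [0.007, 0, 0, 0]
    - [0.007, 0, 0, 0]
    - [0.007, 0, 0, 0]
    - [0.007, 0, 0, 0]
    - [0.007, 0, 0, 0]
    - [0.007, 0, 0, 0]
    - [0.007, 0, 0, 0]
    - [0.007, 0, 0, 0]
    - [0.007, 0, 0, 0]
    - [0.007, 0, 0, 0]
    - [0.004, 0, 0, 0]
    - [0, 0, 0, 0]

```text
t: 11.3
eef_pos: [0.6079, 0.0234, 0.1846]
tool_rot: [-0.0, 0.744, 0.668, 0.0]
contact_force: [0.6, -0.4, -0.0]
gripper_width: 0.586
```

Run:
```python
from h import *
p,r=st(); c=cam('wrist'); save(c,'w5.png',s=1.5)
```

```text
t 11.30 tcp [0.6079 0.0234 0.1846] stn [-0.0582 -0.1517] phi-SA deg 90.34 zax [ 1.0e-04  1.3e-03 -1.0e+00] F [ 0.56 -0.37 -0.03] g 0.586
```

View pics/w5.png

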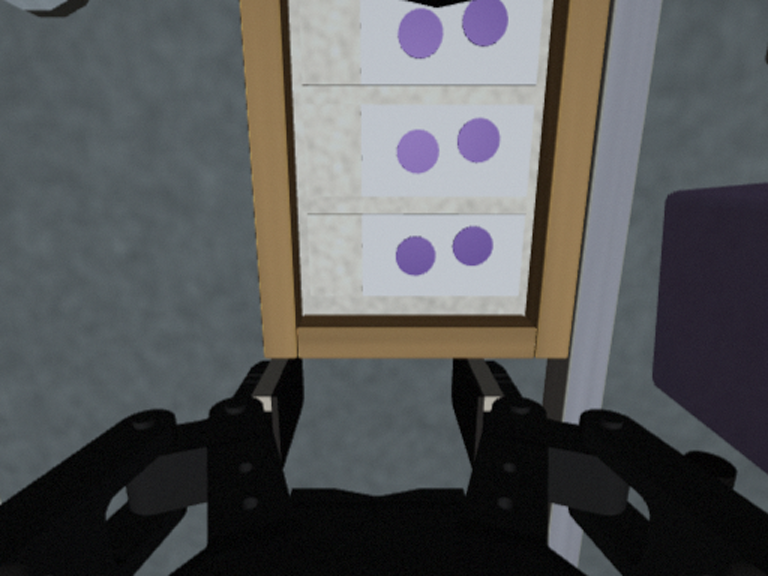

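Tray slides along the fence and has about 10 mm to go.

play_rows:
  commands:
    - [0.003, 0, 0, 0]
    - [0.003, 0, 0, 0]
    - [0.003, 0, 0, 0]
    - [0.001, 0, 0, 0]
    - [0.001, 0, 0, 0]
    - [0, 0, 0, 0]
    - [0, 0, 0, 0]

```text
t: 12.05
eef_pos: [0.6092, 0.0331, 0.1848]
tool_rot: [-0.0, 0.745, 0.667, 0.0]
contact_force: [0.8, -0.8, -1.2]
gripper_width: 0.585
```

Run:
```python
from h import *
p,r=st()
```

```text
t 12.05 tcp [0.6092 0.0331 0.1848] stn [-0.058 -0.142] phi-SA deg 90.26 zax [ 3.e-04  3.e-04 -1.e+00] F [ 0.76 -0.81 -1.23] g 0.585
```

play_rows:
  commands:
    - [0.001, 0, 0, 0]
    - [0.001, 0, 0, 0]
    - [0.001, 0, 0, 0]
    - [0, 0, 0, 0]
    - [0, 0, 0, 0]

```text
t: 12.55
eef_pos: [0.6095, 0.0348, 0.1848]
tool_rot: [0.001, 0.745, 0.667, -0.001]
contact_force: [-2.0, -5.4, 2.7]
gripper_width: 0.583
```

Run:
```python
from h import *
p,r=st()
```

```text
t 12.55 tcp [0.6095 0.0348 0.1848] stn [-0.0579 -0.1403] phi-SA deg 90.2 zax [-4.0e-04 -1.8e-03 -1.0e+00] F [-1.96 -5.35  2.74] g 0.583
```

play_rows:
  commands:
    - [0.0015, 0, 0, 0]
    - [0.0015, 0, 0, 0]
    - [0, 0, 0, 0]

```text
t: 12.85
eef_pos: [0.6097, 0.0355, 0.1848]
tool_rot: [0.002, 0.746, 0.666, -0.003]
contact_force: [-3.1, -11.1, 5.9]
gripper_width: 0.582
```

Run:
```python
from h import *
p,r=st()
c=cam('wrist'); save(c,'w6.png',s=1.5); d=cam('top'); save(d,'t6.png',(160,110,310,220),5)
d=cam('scene'); save(d,'s6.png',(205,130,385,255),4.4)
```

```text
t 12.85 tcp [0.6097 0.0355 0.1848] stn [-0.0578 -0.1395] phi-SA deg 90.12 zax [-0.0017 -0.0056 -1.    ] F [ -3.12 -11.12   5.92] g 0.582
```

View pics/w6.png

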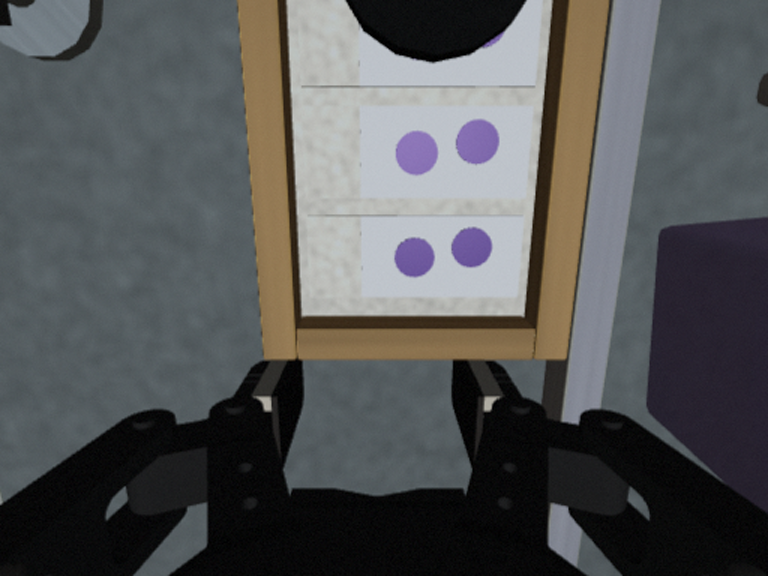

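View pics/s6.png

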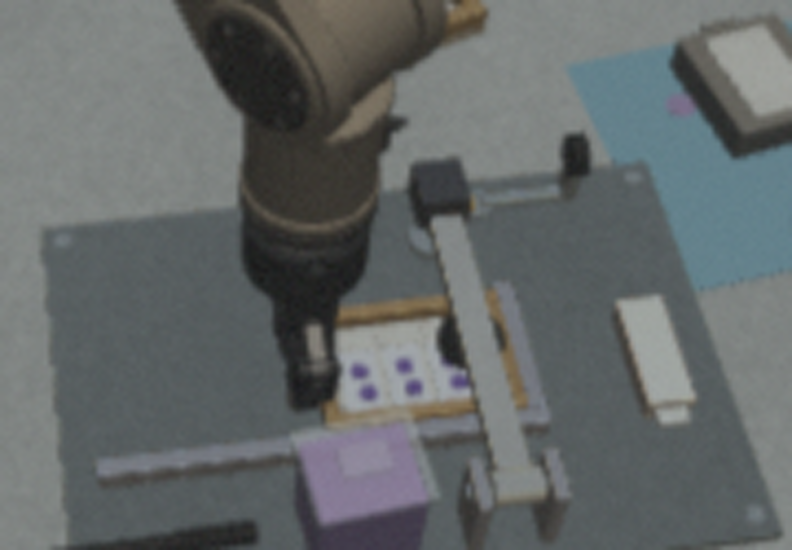

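Force against the left fence is 11 N and the view shows it flush. Retreating and checking.

play_rows:
  commands:
    - [-0.003, 0, 0, 0]
    - [-0.007, 0, 0, 0]
    - [-0.02, 0, 0, 0]
    - [-0.02, 0, -0.03, 0]
    - [-0.02, 0, -0.04, 0]
    - [0, 0, -0.045, 0]
    - [0, 0, -0.045, 0]
    - [0, 0, 0, 0]
    - [0, 0, 0, 0]

```text
t: 13.9
eef_pos: [0.6024, -0.0301, 0.346]
tool_rot: [0.001, 0.745, 0.667, 0.001]
contact_force: [-0.2, -0.6, -0.6]
gripper_width: 0.586
```

Run:
```python
from h import *
import pickle
p,r=st()
c=cam('wrist'); save(c,'w7.png',s=1.5); pickle.dump(c,open('w7.pkl','wb'));d=cam('top'); save(d,'t7.png',(160,110,310,220),5)
```

```text
t 13.90 tcp [ 0.6024 -0.0301  0.346 ] stn [-0.0575 -0.2055] phi-SA deg 90.29 zax [ 3.3e-03  5.0e-04 -1.0e+00] F [-0.16 -0.56 -0.58] g 0.586
```

View pics/w7.png

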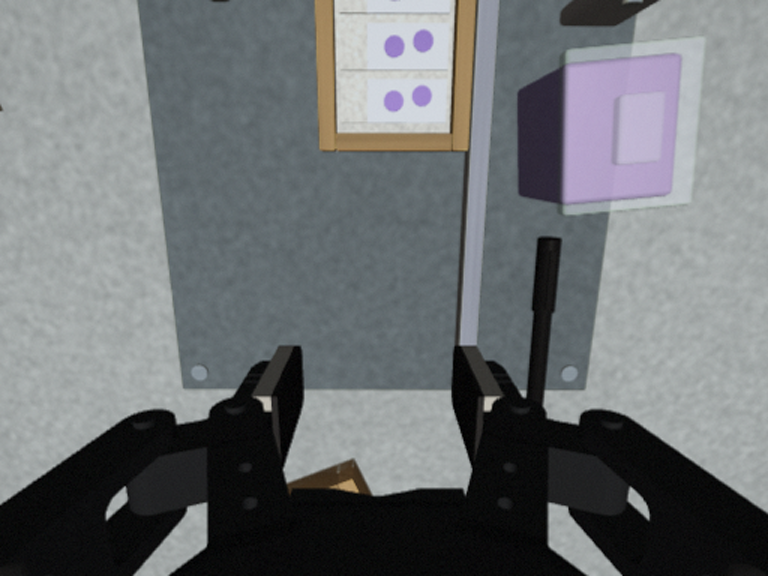

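View pics/t7.png

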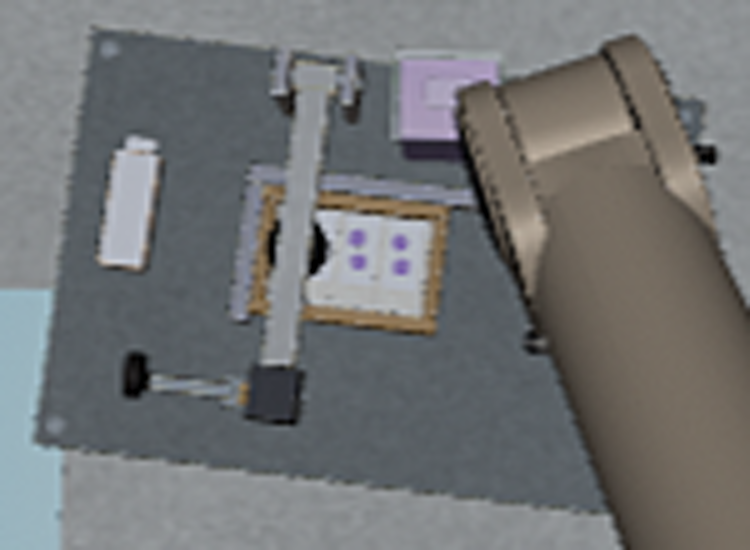

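Run:
```python
from h import *
import pickle
c=pickle.load(open('w7.pkl','rb'))
W=lambda u,v,z:w2s(atz(c,u/1.5-.17,v/1.5-.17,z)).round(4)
print('NR',W(321,151,.03),'FR',W(468.5,150.5,.03),'far edge at top',W(476,0,.03),'near edge at top',W(315.5,0,.03), 'fence top inner',W(479,0,.028),W(463,320,.028),W(471,150,.028))
t=pickle.load(open('top0.pkl','rb'))
d=cam('top')
T=lambda u,v,z:w2s(atz(d,u/5+160-.4,v/5+110-.4,z)).round(4)
print('FR',T(449,207,.03),'NR',T(437,333,.03))
o=lambda u,v,z:w2s(atz(t,u/1.5,v/1.5,z))
print('reagent',o(187,250,.13),'grip',w2s(atz(t,(133-2)/5+160,(372)/5+110,.1)))
```

```text
NR [-0.091  -0.1308] FR [-0.0025 -0.1301] far edge at top [-0.0029 -0.0503] near edge at top [-0.0919 -0.0508] fence top inner [-0.0008 -0.0496] [ 0.0005 -0.2382] [-0.0006 -0.1297]
FR [-0.0035 -0.1302] NR [-0.0922 -0.133 ]
reagent [-0.12158661  0.25808832] grip [-0.15182097  0.05870349]
```

Tray is in, but with a gap of about 2 mm at the far fence. I'll give it a light +x tap from the near side.

play_rows:
  commands:
    - [0.0335, -0.0242, 0, 0]
    - [0.0335, -0.0242, 0, 0]
    - [0.0335, -0.0242, 0, 0]
    - [0, 0, 0, 8.2]
    - [0, 0, 0, 8.2]
    - [0, 0, 0, 8.2]
    - [0, 0, 0, 8.2]
    - [0, 0, 0, 8.2]
    - [0, 0, 0, 8.2]
    - [0, 0, 0, 8.2]
    - [0, 0, 0, 8.2]
    - [0, 0, 0, 8.2]
    - [0, 0, 0, 8.2]
    - [0, 0, 0, 8.2]
    - [0, 0, 0, 0]
  claw: 0.02

```text
t: 15.55
eef_pos: [0.5405, 0.0774, 0.3433]
tool_rot: [0.0, 0.998, -0.057, -0.001]
contact_force: [0.6, -0.7, 0.5]
gripper_width: 0.234
```

Run:
```python
from h import *
p,r=st(); to(p,r,-.125,-.105,.191); print(sensors.get_obs()['q'].round(2))
c=cam('wrist'); save(c,'w8.png',s=1.5)
```

```text
t 15.55 tcp [0.5405 0.0774 0.3433] stn [-0.1313 -0.1058] phi-SA deg 0.02 zax [-2.5e-03 -5.0e-04 -1.0e+00] F [ 0.62 -0.74  0.47] g 0.234
tool shift [ 0.0066 -0.0009  0.1523]
[-0.    0.36 -0.31  1.91  0.14  0.9  -2.07]
```

View pics/w8.png

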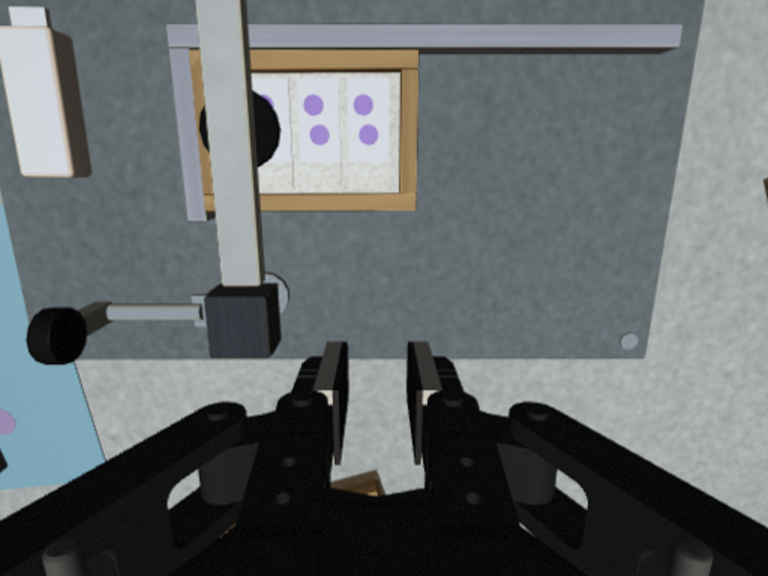

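Run:
```python
from h import *
p,r=st(); c=cam('wrist')
for u,v in [(215,415),(150,450),(60,500),(60,560),(300,402),(340,350),(10,530),(300,380),(325,372),(330,440)]:
    q=atd(c,u/1.5,v/1.5); print(u,v,'lateral(stn y rel TCP) %.3f x %.3f ahead %.3f'%(w2s(q)[1]-w2s(p)[1],w2s(q)[0]-w2s(p)[0],p[2]-q[2]))
W=lambda u,v,z:w2s(atz(c,u/1.5-.17,v/1.5-.17,z)).round(4)
print(W(418,50,.03),W(419,50,.03),W(416,211,.03),W(205,211,.03),'fence',W(450,48,.028),W(190,221,.028))
```

```text
t 15.60 tcp [0.5406 0.0774 0.3435] stn [-0.1312 -0.1058] phi-SA deg 0.26 zax [-2.1e-03 -5.0e-04 -1.0e+00] F [-0.25  0.32 -0.08] g 0.234
215 415 lateral(stn y rel TCP) 0.035 x 0.013 ahead 0.120
150 450 lateral(stn y rel TCP) 0.045 x 0.011 ahead 0.110
60 500 lateral(stn y rel TCP) 0.053 x 0.011 ahead 0.096
60 560 lateral(stn y rel TCP) 0.045 x 0.011 ahead 0.084
300 402 lateral(stn y rel TCP) 0.018 x 0.012 ahead 0.127
340 350 lateral(stn y rel TCP) 0.011 x 0.010 ahead 0.163
10 530 lateral(stn y rel TCP) 0.057 x 0.011 ahead 0.089
300 380 lateral(stn y rel TCP) 0.022 x 0.006 ahead 0.150
325 372 lateral(stn y rel TCP) 0.014 x 0.010 ahead 0.147
330 440 lateral(stn y rel TCP) 0.011 x 0.000 ahead 0.129
[-0.0028 -0.1289] [-0.0028 -0.1294] [-0.0925 -0.1301] [-0.093  -0.0004] fence [-0.0012 -0.1471] [-0.0994  0.0103]
```

play_rows:
  commands:
    - [0.006, 0, 0.03, 0]
    - [0, 0, 0.04, 0]
    - [0, 0, 0.04, 0]
    - [0, 0, 0.03, 0]
    - [0, 0, 0.0165, 0]
    - [0, 0, 0, 0]
    - [0.005, 0, 0, 0]
    - [0.005, 0, 0, 0]
    - [0.005, 0, 0, 0]
    - [0.003, 0, 0, 0]
    - [0.002, 0, 0, 0]
    - [0, 0, 0, 0]

```text
t: 16.85
eef_pos: [0.5671, 0.0741, 0.1884]
tool_rot: [-0.0, 0.998, -0.057, 0.0]
contact_force: [0.1, 0.5, 0.6]
gripper_width: 0.236
```

Run:
```python
from h import *
p,r=st()
```

```text
t 16.85 tcp [0.5671 0.0741 0.1884] stn [-0.1045 -0.106 ] phi-SA deg 0.05 zax [ 6.e-04  1.e-04 -1.e+00] F [0.13 0.51 0.61] g 0.236
```

play_rows:
  commands:
    - [0.001, 0, 0, 0]
    - [0.001, 0, 0, 0]
    - [0.001, 0, 0, 0]
    - [0.001, 0, 0, 0]
    - [0, 0, 0, 0]

```text
t: 17.35
eef_pos: [0.5701, 0.0735, 0.188]
tool_rot: [0.0, 0.998, -0.057, -0.001]
contact_force: [-4.8, 0.0, 3.5]
gripper_width: 0.234
```

Run:
```python
from h import *
p,r=st()
```

```text
t 17.35 tcp [0.5701 0.0735 0.188 ] stn [-0.1015 -0.1062] phi-SA deg 0.06 zax [-2.e-03 -7.e-04 -1.e+00] F [-4.79  0.03  3.47] g 0.234
```

play_rows:
  commands:
    - [0.001, 0, 0, 0]
    - [0.001, 0, 0, 0]
    - [0.001, 0, 0, 0]
    - [0, 0, 0, 0]
    - [0, 0, 0, 0]

```text
t: 17.85
eef_pos: [0.5711, 0.0738, 0.1876]
tool_rot: [0.001, 0.998, -0.056, -0.003]
contact_force: [-12.7, 0.5, 8.6]
gripper_width: 0.233
```

Run:
```python
from h import *
p,r=st()
```

```text
t 17.85 tcp [0.5711 0.0738 0.1876] stn [-0.1005 -0.1058] phi-SA deg 0.12 zax [-0.007  -0.0012 -1.    ] F [-12.72   0.46   8.64] g 0.233
```

Flush on both fences (12.7 N). Moving over the latch grip.

play_rows:
  commands:
    - [-0.005, 0, 0, 0]
    - [-0.015, 0, -0.01, 0]
    - [0, 0, -0.04, 0]
    - [0, 0, -0.045, 0]
    - [0, 0, -0.045, 0]
    - [0, 0, -0.03, 0]
    - [-0.0075, -0.0415, 0, 0]
    - [-0.0075, -0.0415, 0, 0]
    - [-0.0075, -0.0415, 0, 0]
    - [-0.0075, -0.0415, 0, 0]
    - [0, 0, 0, 0]
    - [0, 0, 0, 0]
  claw: 0.045

```text
t: 19.05
eef_pos: [0.5429, 0.2453, 0.3583]
tool_rot: [-0.001, 0.998, -0.055, 0.001]
contact_force: [0.4, -0.7, -0.5]
gripper_width: 0.527
```

Run:
```python
from h import *
import pickle
p,r=st(); to(p,r,-.15,.06,.247); print(sensors.get_obs()['q'].round(2))
c=cam('wrist'); save(c,'w9.png',s=1.5); pickle.dump((c,p),open('w9.pkl','wb')); s=cam('scene'); save(s,'s9.png',(205,130,385,255),4.4)
```

```text
t 19.05 tcp [0.5429 0.2453 0.3583] stn [-0.148   0.0613] phi-SA deg 0.19 zax [ 0.0015  0.001  -1.    ] F [ 0.37 -0.7  -0.53] g 0.527
tool shift [-0.0021  0.0014  0.1113]
[-0.25  0.42 -0.36  1.78  0.18  0.97 -2.36]
```

View pics/w9.png

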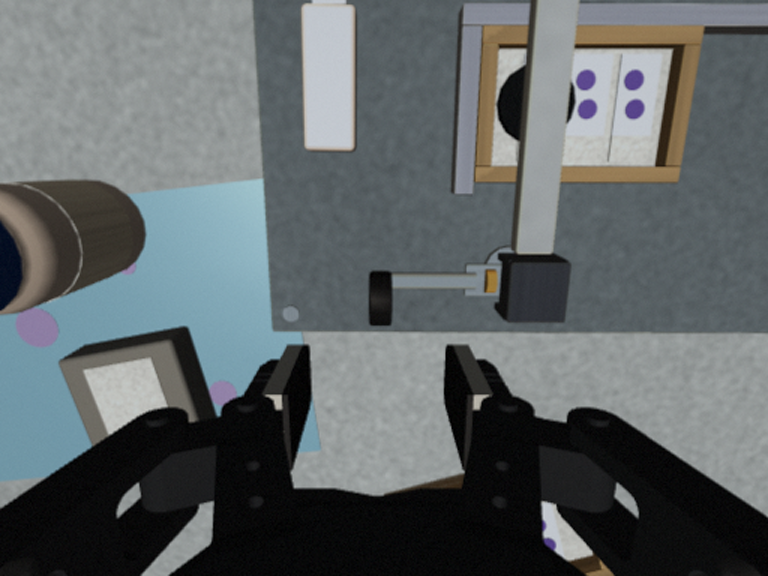

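View pics/s9.png

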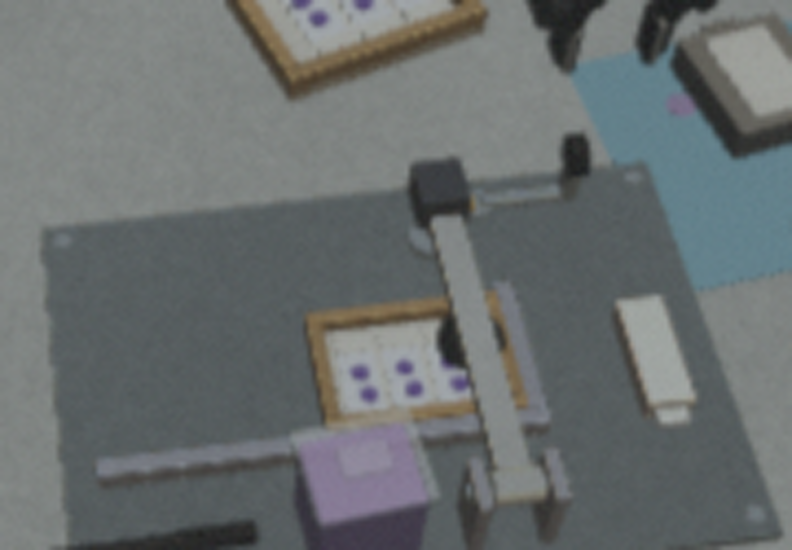

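Run:
```python
from h import *
import pickle
c,p=pickle.load(open('w9.pkl','rb'))
for u,v in [(381,280),(381,290),(381,300),(381,310),(381,320)]:
    q=atd(c,u/1.5,v/1.5); print(u,v,w2s(q).round(4),q[2].round(4))
W=lambda u,v,z:w2s(atz(c,u/1.5-.17,v/1.5-.17,z)).round(4)
print('edges at z.105', W(369,300,.105),W(392,300,.105),'tray',W(485,26,.03),W(703,27,.03),W(680,181,.03),W(475,181,.03))
# triangulate the disc centre with top view: topc (133,375)
t=pickle.load(open('top0.pkl','rb'))
def tri(obs):
    A=np.zeros((3,3));b=np.zeros(3)
    for o,d in obs:
        d=d/np.linalg.norm(d);M=np.eye(3)-np.outer(d,d);A+=M;b+=M@o
    return np.linalg.solve(A,b)
s=pickle.load(open('scene0.pkl','rb'))
x=tri([ray(c,381/1.5-.17,298/1.5-.17),ray(t,133/5+160-.4,375/5+110-.4),ray(s,576/4.4+205-.4,67/4.4+150-.4)]); print('tri',w2s(x),x[2])
```

```text
381 280 [-0.1388  0.0592] 0.0993
381 290 [-0.1431  0.0592] 0.103
381 300 [-0.1482  0.0592] 0.1038
381 310 [-0.1536  0.0592] 0.1039
381 320 [-0.1598  0.0591] 0.1017
edges at z.105 [-0.1478  0.0655] [-0.1477  0.0537] tray [-0.0023 -0.0015] [-0.0024 -0.1294] [-0.0903 -0.1315] [-0.0907 -0.0009]
tri [-0.15093166  0.06059262] 0.09110462768607275
```

Grip measured at station (-151, 59.5, top 104); tray edges read (-90.5, about -1), so it is flush. Descending to pinch.

play_rows:
  commands:
    - [-0.002, 0.0018, 0.03, 0.2]
    - [0, 0, 0.04, 0]
    - [0, 0, 0.025, 0]
    - [0, 0, 0.016, 0]
    - [0, 0, 0, 0]

```text
t: 19.65
eef_pos: [0.5405, 0.2408, 0.2453]
tool_rot: [0.001, 0.998, -0.059, -0.001]
contact_force: [-1.1, 0.8, 0.3]
gripper_width: 0.523
```

Run:
```python
from h import *
p,r=st(); to(p,r,-.15,.0595,.247)
c=cam('wrist'); save(c,'w10.png',s=1.5)
```

```text
t 19.65 tcp [0.5405 0.2408 0.2453] stn [-0.1499  0.0566] phi-SA deg -0.25 zax [-0.003  -0.0021 -1.    ] F [-1.14  0.82  0.32] g 0.523
tool shift [-0.0001 -0.0029 -0.0018]
```

View pics/w10.png

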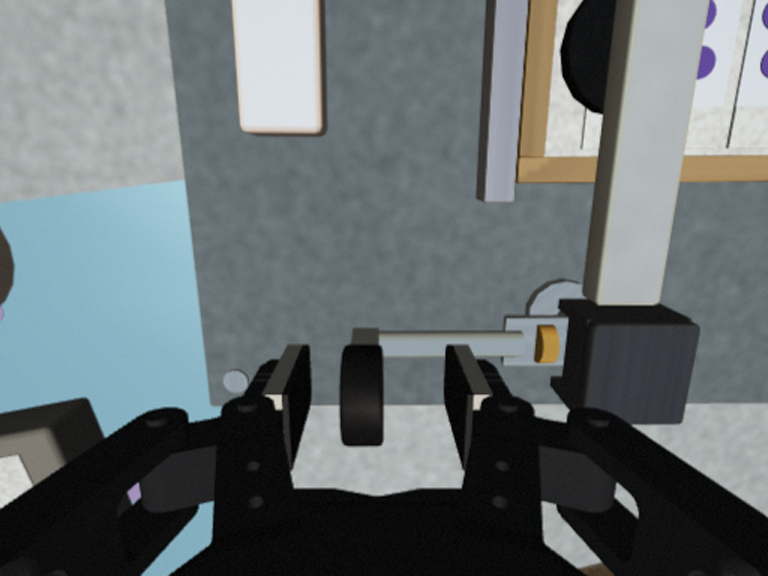

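Disc is between the pads, about 3 mm left of centre. Centring and closing.

play_rows:
  commands:
    - [0, -0.003, -0.001, 0]
    - [0, 0, 0, 0]

```text
t: 19.9
eef_pos: [0.5418, 0.2463, 0.2501]
tool_rot: [-0.001, 0.998, -0.058, 0.001]
contact_force: [-1.0, 0.8, -0.5]
gripper_width: 0.526
```

play_rows:
  commands:
    - [0, 0, 0, 0]
    - [0, 0, 0, 0]
    - [0, 0, 0, 0]
    - [0, 0, 0, 0]
    - [0, 0, 0, 0]
    - [0, 0, 0, 0]
    - [0, 0, 0, 0]
  claw: 0.0
  force: 80

```text
t: 20.6
eef_pos: [0.5412, 0.245, 0.2488]
tool_rot: [0.0, 0.998, -0.059, 0.0]
contact_force: [-0.9, -2.6, 5.6]
gripper_width: 0.125
```

Run:
```python
from h import *
p,r=st()
c=cam('wrist'); save(c,'w11.png',s=1.5)
```

```text
t 20.60 tcp [0.5412 0.245  0.2488] stn [-0.1497  0.0608] phi-SA deg -0.16 zax [ 6.e-04 -8.e-04 -1.e+00] F [-0.87 -2.59  5.63] g 0.125
```

View pics/w11.png

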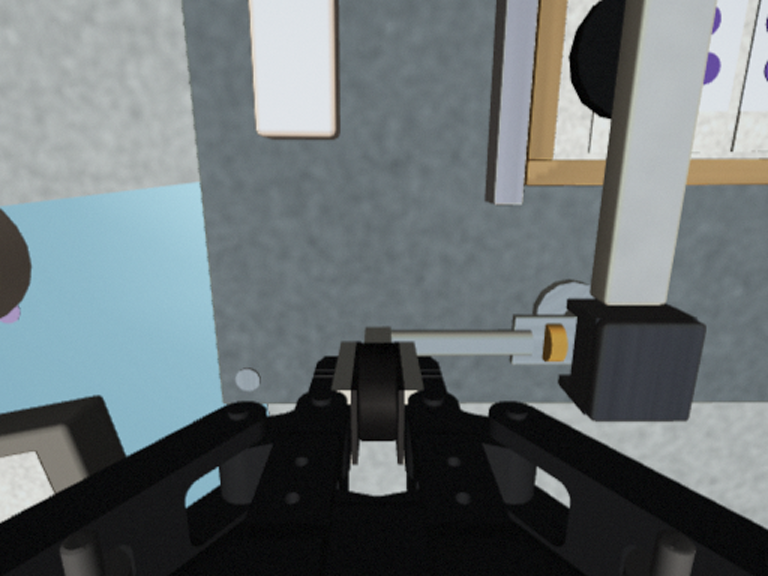

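Pinched (10.7 mm). Pulling the latch sideways +y (tool −y).

play_rows:
  commands:
    - [0, -0.002, 0, 0]
    - [0, -0.002, 0, 0]
    - [0, -0.002, 0, 0]
    - [0, -0.002, 0, 0]
    - [0, -0.002, 0, 0]
    - [0, -0.002, 0, 0]
    - [0, -0.001, 0, 0]
    - [0, 0, 0, 0]
    - [0, 0, 0, 0]

```text
t: 21.55
eef_pos: [0.5427, 0.2565, 0.2486]
tool_rot: [0.002, 0.998, -0.059, -0.0]
contact_force: [-2.4, -6.3, 9.3]
gripper_width: 0.123
```

Run:
```python
from h import *
p,r=st()
c=cam('wrist'); save(c,'w12.png',s=1.5); s=cam('scene'); save(s,'s12.png',(205,130,385,255),4.4)
```

```text
t 21.55 tcp [0.5427 0.2565 0.2486] stn [-0.1495  0.0724] phi-SA deg -0.22 zax [-6.0e-04 -3.6e-03 -1.0e+00] F [-2.35 -6.35  9.33] g 0.123
```

View pics/w12.png

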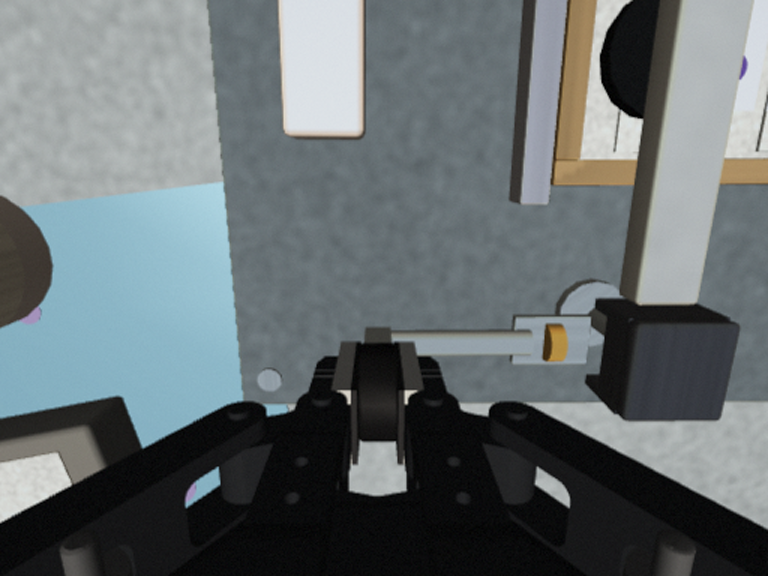

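Bolt visibly drawn out (stem block moved ≈12 mm). One more mm, then start the lift along the hinge arc.

play_rows:
  commands:
    - [0, -0.001, 0, 0]
    - [0, 0, 0, 0]
    - [0.001, 0, -0.0055, 0]
    - [0.001, 0, -0.0055, 0]
    - [0.001, 0, -0.0055, 0]
    - [0.001, 0, -0.0055, 0]
    - [0, 0, 0, 0]

```text
t: 22.35
eef_pos: [0.5464, 0.2558, 0.2689]
tool_rot: [0.003, 0.998, -0.06, -0.002]
contact_force: [1.1, -6.9, -6.1]
gripper_width: 0.125
```

Run:
```python
from h import *
p,r=st()
c=cam('wrist'); save(c,'w13.png',s=1.5); s=cam('scene'); save(s,'s13.png',(205,130,385,255),4.4)
```

```text
t 22.35 tcp [0.5464 0.2558 0.2689] stn [-0.1458  0.0722] phi-SA deg -0.29 zax [-0.0035 -0.0053 -1.    ] F [ 1.07 -6.92 -6.08] g 0.125
```

View pics/w13.png

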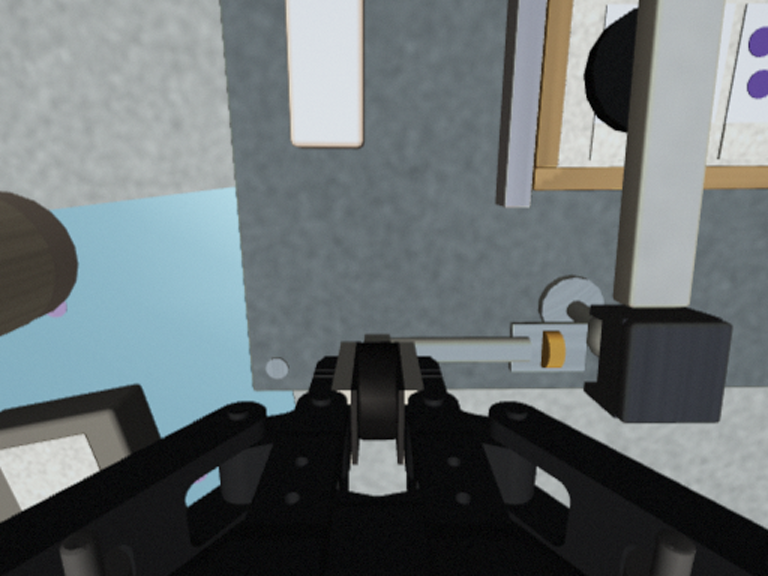

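View pics/s13.png

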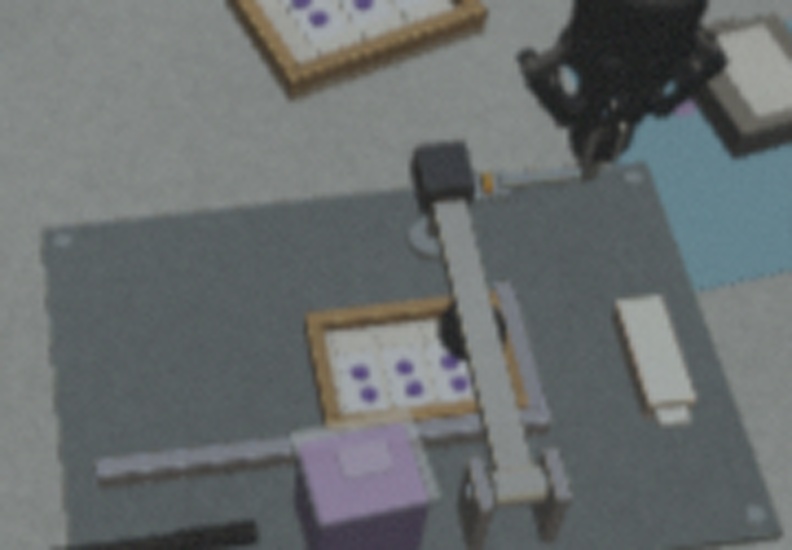

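Arm is lifting off the ball (F −6 N, coupler risen ≈20 mm). Continuing the arc.

play_rows:
  commands:
    - [0.0015, 0, -0.0053, 0]
    - [0.0015, 0, -0.0053, 0]
    - [0.0015, 0, -0.0053, 0]
    - [0.0015, 0, -0.0053, 0]
    - [0.0021, 0, -0.0052, 0]
    - [0.0021, 0, -0.0052, 0]
    - [0.0021, 0, -0.0052, 0]
    - [0.0021, 0, -0.0052, 0]
    - [0, 0, 0, 0]

```text
t: 23.35
eef_pos: [0.5602, 0.2544, 0.3105]
tool_rot: [0.003, 0.998, -0.059, -0.002]
contact_force: [-1.5, -6.2, -5.5]
gripper_width: 0.124
```

Run:
```python
from h import *
p,r=st()
```

```text
t 23.35 tcp [0.5602 0.2544 0.3105] stn [-0.1319  0.0723] phi-SA deg -0.26 zax [-0.0052 -0.0057 -1.    ] F [-1.48 -6.16 -5.49] g 0.124
```

play_rows:
  commands:
    - [0.0026, 0, -0.0049, 0]
    - [0.0026, 0, -0.0049, 0]
    - [0.0026, 0, -0.0049, 0]
    - [0.0026, 0, -0.0049, 0]
    - [0.0024, 0, -0.004, 0]
    - [0.0024, 0, -0.004, 0]
    - [0.0024, 0, -0.004, 0]
    - [0.0024, 0, -0.004, 0]
    - [0, 0, 0, 0]
    - [0, 0, 0, 0]
    - [0, 0, 0, 0]
    - [0, 0, 0, 0]

```text
t: 24.55
eef_pos: [0.58, 0.2521, 0.3456]
tool_rot: [0.003, 0.998, -0.059, -0.003]
contact_force: [-1.9, -7.2, -4.3]
gripper_width: 0.122
```

Run:
```python
from h import *
p,r=st()
import pickle
c=cam('wrist'); save(c,'w14.png',s=1.5); s=cam('scene'); save(s,'s14.png',(205,110,385,255),4.1); t=cam('top'); save(t,'t14.png',(160,110,310,220),5)
pickle.dump((c,s,t),open('f.pkl','wb'))
```

```text
t 24.55 tcp [0.58   0.2521 0.3456] stn [-0.112   0.0723] phi-SA deg -0.25 zax [-0.0055 -0.0057 -1.    ] F [-1.93 -7.2  -4.34] g 0.122
```

View pics/w14.png

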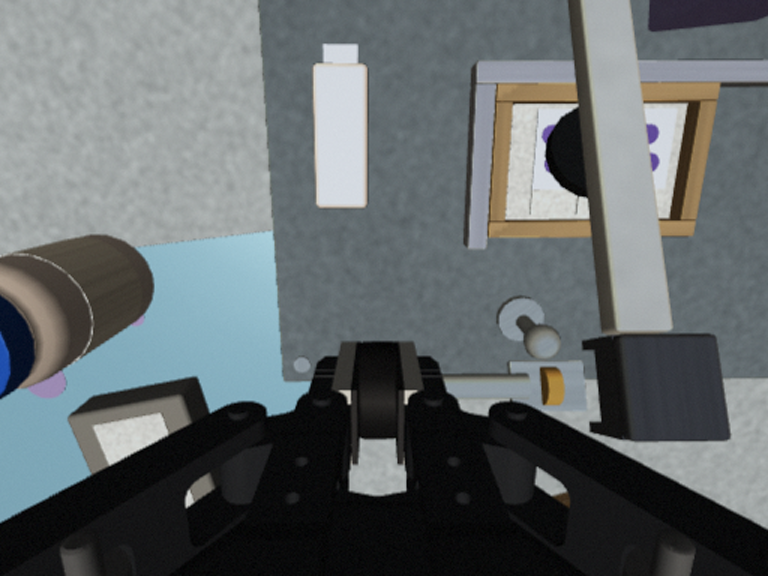

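View pics/s14.png

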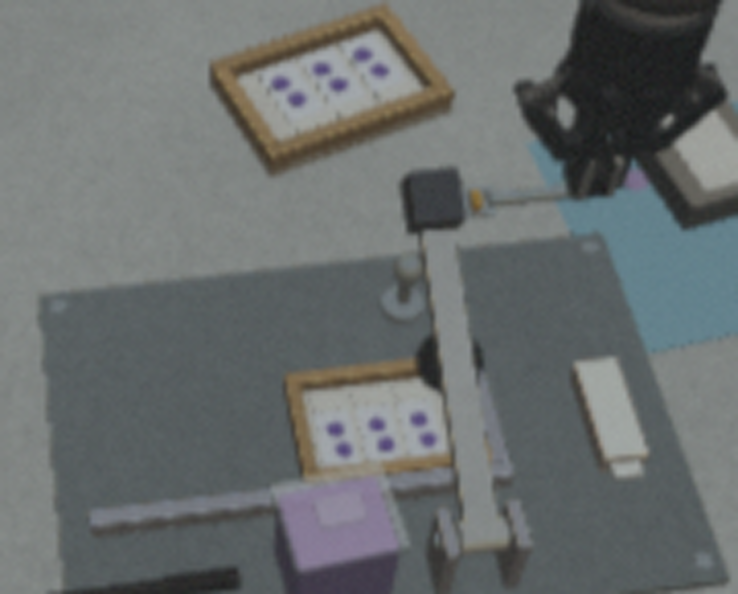

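View pics/t14.png

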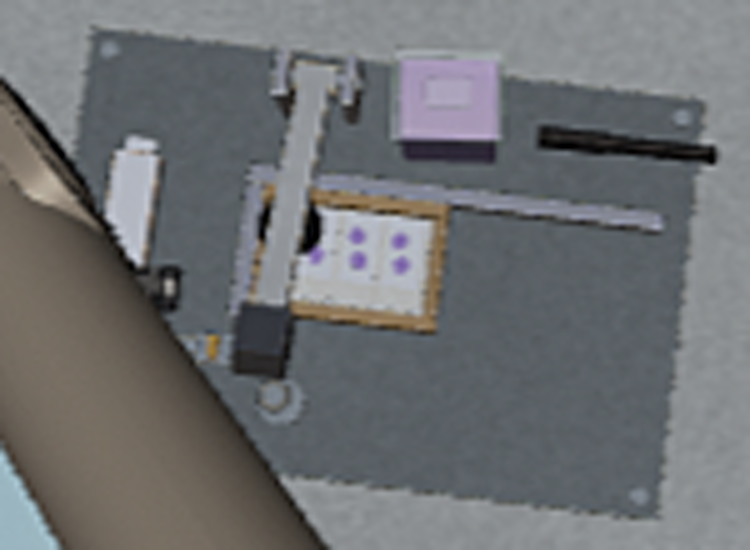

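Run:
```python
from h import *
import pickle
c,s,t=pickle.load(open('f.pkl','rb'))
for u,v in [(610,60),(620,200),(635,310)]:
    q=atd(c,u/1.5,v/1.5); print('bar top',w2s(q).round(4),q[2].round(4))
for u,v in [(670,350),(670,380),(670,425)]:
    q=atd(c,u/1.5,v/1.5); print('coupler top',w2s(q).round(4),q[2].round(4))
W=lambda u,v,z:w2s(atz(c,u/1.5-.17,v/1.5-.17,z)).round(4)
print('tray FL,FR,NR,NL',W(497,84,.03),W(719,84,.03),W(694,236,.03),W(489,236,.03))
o=sensors.get_obs(); st(); print(np.abs(o['joint_vel']).max(), o['q'].round(2))
```

```text
bar top [-0.0044 -0.029 ] 0.1031
bar top [-0.0607 -0.0261] 0.1314
bar top [-0.0997 -0.026 ] 0.1528
coupler top [-0.1085 -0.0297] 0.1701
coupler top [-0.1176 -0.0284] 0.1746
coupler top [-0.1306 -0.0264] 0.1813
tray FL,FR,NR,NL [-0.0022  0.0002] [-0.0026 -0.1288] [-0.0912 -0.1304] [-0.0905 -0.0006]
t 24.70 tcp [0.58   0.2521 0.3456] stn [-0.112   0.0723] phi-SA deg -0.25 zax [-0.0054 -0.0057 -1.    ] F [-1.28 -6.95 -3.91] g 0.124
0.0014311729407889481 [-0.26  0.49 -0.34  1.7   0.19  0.99 -2.36]
```

Run:
```python
from h import *
bot.hand_in(); st()
```

```text
the job is handed in; nothing more can be done
the job is handed in; nothing more can be done
```

The tray is in the fence corner and the robot is holding the press arm up by its pulled latch. I handed the job in at about 24.7 s of the 69 s allowed; the hand-in gives no verdict.

**What I did:**
- **Tray:** I pushed it +x to the far fence, then +y along it to the left fence. That left a gap of about 2 mm at the far fence, so I tapped it once more in +x, until it pressed with 12.7 N.
- **Latch and arm:** I pinched the latch grip and pulled it about 12 mm sideways. Then I lifted the arm along its hinge arc and left it held.

**Last checks:**
- **Tray position:** its measured edges put its centre within about 2 mm of home along both fences, at roughly 0.01 rad of turn. The far edge alone reads 2.2–2.6 mm short of the fence line, while the near edge reads only about 1 mm off. I put that difference down to camera calibration and pixel reading.
- **Arm height:** the bar slopes at about 0.48 rad, which puts the coupler about 100 mm above the ball.
- **Holding:** the robot was at rest, with the grip holding at about 10.5 mm opening. It carried about 4 N downward and about 7 N of latch spring pull.
- **Bystanders:** none appeared to have moved in the last pictures; the amber bottle and jar_b were outside those crops, and the arm did not work near them.

During the first push the fingertips rubbed the base plate, with up to 16.5 N vertical force. I raised them about 4–5 mm after that.

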